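Mount the amber globe on its turntable stand

TASK

Lift the amber globe ornament out of its wooden transport block and mount it on the white turntable stand: lower its keyed foot into the collar, rest it lightly on the plate inside and turn it until the key drops fully into the slot. Then turn it on clockwise (seen from above), taking the plate along, to the stop, where its flat brass finial lies along the stand's red lines, and let go. The globe is fragile: press only lightly while feeling for the slot, do not wrench it against the stop, and leave the other goods alone.

Things in the scene. Friction and masses are not known exactly. Their poses are not given: they have to be found in the camera images.
- ornament: Amber globe on a keyed foot, 0.2-0.4 kg, upright in the block at the start. Origin: underside of its key, z up. Upward (mm): key, a tongue 30 (x) by 7 (y), z 0-8; stem dia 34, z 8-32, its foot edge chamfered 2; flange dia 48, z 32-36; globe dia 60 centred at z 64; disc dia 28, z 91-95; finial. A half turn about z changes nothing. Fragile.
- finial (a point): Grip of the ornament: middle of its flat brass finial, on the axis 112 mm above the ornament's origin. The finial is 30 mm along the ornament's x, 14 mm thick along its y, from z 94 to 130 mm; it is parallel to the key, so it shows how the key lies.
- stand: White display stand, fixed: box 150 mm (x) by 110 (y) by 48 high, two red lines on top along its long axis x. Origin: centre of its underside, z up. At its middle a dark round collar dia 54 rises to z 82; bore dia 36, widening to dia 46 over the top 6 mm. Mounted, the ornament's origin is at z 52, on the axis; with the key still on top of the plate it is at z 60.
- plate (a point): Centre of the top of the dark plate at the bottom of the stand's bore, 60 mm above the stand's origin; axes as the stand's, they do not turn with the plate. A straight slot 9.5 mm wide, open-ended, 12 mm deep, crosses it through the centre. At the start it lies 0.4 to 1.55 rad counter-clockwise (from above) of the stand's x axis; the exact angle is not reported.
- stand_mouth (a point): Centre of the collar's mouth, on the axis, 82 mm above the stand's origin. The plate below turns stiffly (0.2 N m of friction, no spring). A key in its slot has about 0.08 rad of play to either side and carries the plate along; turned clockwise it meets a firm stop where the ornament's x axis is parallel to the stand's x within 0.05 rad.
- block: Wooden transport block, 90 by 90 by 50 mm high, fixed, with a plain round hole 38 mm in diameter in its top. Origin: centre of its underside. The ornament's flange rests on its top, so the ornament's origin starts 18 mm above the block's, on its axis; it must rise 32 mm to clear the hole. The globe cracks if it presses on the stand with over 18 N before the key is in, or 60 N after.
- ring_cone: Bystander: dark wooden ring cone, 48 mm in diameter, 72 mm tall, loose. Origin: centre of its underside. Leave alone.
- gift_box: Bystander: small white gift box with a brown lid, 53 by 53 by 34 mm, loose. Origin: centre of its underside. Leave alone.
- bead_jar: Bystander: amber glass jar with a brass cap, 52 mm in diameter, 70 mm tall, loose. Origin: centre of its underside. Leave alone.
There are look-alikes about, which are no part of the job. Of the things shaped like the stand, the white one is meant.

How it is judged:
On the way, in this order (a step that is already met when the one before it is completed fails the run):
1. the ornament is lifted clear of the wooden block (z of ornament in the frame of block above 0.052 m), for 0.1 s.
2. the key has dropped into the slot of the plate: the ornament's origin is within 3 mm of its mounted height in the stand and within 4 mm of its axis (z of ornament in the frame of stand below 0.055 m and horizontal distance between ornament and stand below 0.004 m), for 0.1 s.
At the end, for the whole second after the job is handed in: The ornament stands at rest and upright (within 0.08 rad) in the stand, key fully home (origin 49 to 54.5 mm above the stand's origin, within 4 mm of its axis), turned so that its x axis is within 0.15 rad of the stand's x axis, either way round, and released (z of ornament in the frame of stand between 0.049 and 0.0545 m and horizontal distance between ornament and stand below 0.004 m and angle between ornament's own z axis and vertical below 0.08 rad and angle between the x axis of ornament and the x axis of stand, either way round below 0.15 rad and linear speed of ornament below 0.02 m/s and angular speed of ornament below 0.1 rad/s); the robot touches nothing.
It fails at once if the ornament and the stand press on each other with more than 18 N before the key is in the slot (contact force between ornament and stand above 18 N and z of ornament in the frame of stand above 0.056 m).
It fails at once if the ornament and the stand press on each other with more than 60 N at any time (contact force between ornament and stand above 60 N).
It fails at once if the ring cone, gift box or bead jar is moved more than 15 mm or tipped (distance of any of ring_cone, gift_box, bead_jar from where it was at the start of the episode above 0.015 m or angle between any of ring_cone, gift_box, bead_jar's own z axis and vertical above 0.3 rad).
It also fails if it takes over 67 s, if anything falls off the work surface, if the arm or the gripper's body presses on something with over 40 N, if the wrist force passes 120 N, or if a joint passes its speed limit or range.

ROBOT

A 7-joint arm with a two-finger parallel gripper is mounted at the origin on the work surface. World frame = base frame: x ahead of the robot, y to its left, z up, the work surface at z = 0. Lengths are in m, angles in rad, forces in N, time in s.
With the tool pointing down it reaches from about 0.375 to 0.925 m from the base axis. Payload 3.1 kg.
Tool frame: the origin (TCP) lies between the finger pads; the fingertips stand 19 mm ahead of it and the grasp point (between the pads) is the TCP; z points along the fingers, y is the direction in which the jaws open and shut (so a half turn about z gives the same grasp; the last joint's range is limited). The gripper opens to 85 mm and grips with 20 to 120 N. Pads are 22 mm wide; open, the fingers measure 114 mm over their backs; the gripper's body (76 mm by 85 mm) begins 54 mm behind the grasp point. The pads swing forward as they close: fully open they stand 13 mm farther back than shut.
Start: joints at [1.115, 0.383, 0.044, 1.598, -0.018, 1.161, -0.05], TCP at [0.228, -0.609, 0.25] pointing down, gripper open.
Joint ranges: [-2.61, 2.61], [-0.41, 2.15], [-1.48, 1.57], [0, 2.5], [-1.57, 4.71], [0.05, 1.97], [-2.85, 2.85]. Speed limits (rad/s): [2.79, 2.79, 3.14, 3.14, 3.14, 3.14, 3.14].

INTERFACE

Orientations are given as a unit quaternion [x, y, z, w].
In Python, from bench import move_ptp, movel, move_j, move_gripper, pause, inverse_kinematics, read_camera, camera_params, MotionError, sign_off, look_for, tip_of, read_time_s, read_qpos, read_joint_vel, read_effort, read_eef_pos, read_tcp_rot, read_ft_force, read_ft_torque, read_finger_gap gives the robot as it stands. Calls block until the motion is done:
- move_ptp(position, orientation): joint-space move of the TCP to a pose.
- movel(position, orientation=None, speed=0.15): straight line of the TCP; orientation=None keeps the orientation; speed is the mean speed in m/s.
- move_j(angles): joint-space move.
- move_gripper(opening, effort=None): finger opening in m; effort is the grip in N (None keeps the last); returns when the fingers have stopped.
- pause(seconds).
- inverse_kinematics(position, orientation): joint angles nearest the present ones, or None.
- read_camera(name): name is "scene" or "top"; returns the picture (400x640x3 uint8, red, green, blue); there is no depth.
- camera_params(name): a dict with "K" (3x3 intrinsics, pixels), "dist_coeffs" ([k1, k2, p1, p2, k3] as OpenCV has them; the pictures are not rectified), "camera_from_world" (4x4, takes a point from world to camera coordinates). Camera axes: x right, y down, z forward; pixel columns grow to the right and rows downward; lengths in m; the calibration is good to about 2 mm. A picture is of the moment at which its call begins. camera_params takes no time and is no camera call.
A pose or a line that the arm cannot do raises MotionError and nothing moves.
- sign_off(): hands the job in, once; it reports no verdict.
Trained networks look in the newest picture that a camera, given by its name, has taken for a name from the list of things; names that differ only in an ending like _2 or _b are one class to them, and where a whole thing is asked for, a point or a joint stands for the part that bears it (a point fixed in the world has none). Each returns a list of dicts, best first, with "confidence" (0 to 1); they miss things now and then, are a little off and sometimes report something else, mostly with a low value. They report only what shows in the picture. A call takes as long as a camera call. They do not tell look-alikes from the thing itself.
- look_for(camera, name): "at" ([column, row] in pixels, amid what is visible of it).
- tip_of(camera, name): "at" ([column, row] in pixels: a listed point, or the origin of a listed thing).
Readings, each from a call of its own:
- read_time_s(): time.
- read_qpos(): joint angles.
- read_joint_vel(): joint speeds.
- read_effort(): joint torques, N m.
- read_eef_pos(): TCP position.
- read_tcp_rot(): TCP orientation.
- read_ft_force(): force on the tool from outside, world axes, zero at the start.
- read_ft_torque(): the same for the moment, N m.
- read_finger_gap(): finger opening in m.
Only numpy, scipy, OpenCV 4.12 (cv2) and the standard library are available. Lean on these libraries where they do the work, as an engineer would, in place of code of your own. Each camera call takes 0.05 s, during which the arm holds its last target.

## Working session

There is one attempt and no reset: what is moved stays moved. The work goes in short steps, each a Python script; the robot and the scene stay as the last script left them, time stands still between calls to the robot, and variables do not carry over. Pictures are saved under pics/ and viewed, and the job is handed in when it is done.

```bash
ls; mkdir -p pics; python3 - <<'E'
from bench import *
import cv2
for c in ("scene","top"):
    im=read_camera(c); cv2.imwrite(f"pics/{c}0.png",im[:,:,::-1])
    p=camera_params(c); print(c,p["K"],p["dist_coeffs"],p["camera_from_world"])
    for n in ["ornament","finial","stand","plate","stand_mouth","block","ring_cone","gift_box","bead_jar"]:
        print(n,"LF",[(d["at"],round(d["confidence"],2)) for d in look_for(c,n)],"TIP",[(d["at"],round(d["confidence"],2)) for d in tip_of(c,n)])
print(read_time_s(),read_tcp_rot(),read_eef_pos(),read_ft_force())
E
```

```text
pics
scene [[515.66697864   0.         323.19683897]
 [  0.         515.66697864 193.55821971]
 [  0.           0.           1.        ]] [-0.019241  0.        0.        0.        0.      ] [[-0.32325629  0.94625334 -0.01048755  0.15867348]
 [ 0.76379412  0.25435018 -0.59323227 -0.31670142]
 [-0.5586805  -0.19977639 -0.80496304  1.62004193]
 [ 0.          0.          0.          1.        ]]
ornament LF [([421.5, 223.0], 0.67)] TIP [([414.1, 236.5], 0.72)]
finial LF [([420.5, 227.0], 0.86)] TIP [([423.5, 217.2], 0.84)]
stand LF [([331.7, 233.3], 0.93), ([266.2, 135.1], 0.67), ([236.2, 185.8], 0.63), ([203.0, 250.6], 0.63)] TIP [([331.6, 237.4], 0.88), ([269.7, 140.9], 0.85), ([205.5, 254.4], 0.8), ([239.8, 189.3], 0.74)]
plate LF [([235.5, 188.0], 0.85), ([267.7, 132.5], 0.77), ([333.0, 232.4], 0.64), ([202.8, 252.9], 0.56)] TIP [([266.5, 124.1], 0.64), ([233.0, 179.7], 0.62), ([200.6, 246.2], 0.56), ([333.5, 223.3], 0.56), ([418.5, 236.5], 0.48)]
stand_mouth LF [([199.8, 255.3], 0.89), ([334.1, 232.9], 0.79), ([268.6, 135.1], 0.76), ([235.9, 191.9], 0.71)] TIP [([333.7, 217.9], 0.94
[... 1419 characters left out ...]
.2], 0.6)]
stand_mouth LF [([414.2, 198.0], 0.96), ([301.3, 177.6], 0.85), ([411.0, 119.0], 0.78)] TIP [([302.2, 177.3], 0.89), ([417.7, 114.5], 0.73), ([419.1, 282.5], 0.7), ([417.4, 198.8], 0.61)]
block LF [([234.2, 200.7], 0.72)] TIP [([418.8, 196.5], 0.33)]
ring_cone LF [([334.3, 117.3], 0.64), ([322.0, 241.9], 0.2)] TIP [([333.8, 114.9], 0.7)]
gift_box LF [([321.2, 239.6], 0.77), ([413.9, 195.2], 0.59)] TIP [([321.9, 240.4], 0.78), ([417.9, 197.3], 0.58)]
bead_jar LF [([298.6, 104.8], 0.95)] TIP [([299.0, 109.0], 0.91), ([215.4, 192.6], 0.45)]
1.9 [ 9.84034389e-01  1.77978424e-01  4.47745789e-06 -3.34806104e-05] [ 0.22766279 -0.60882105  0.25025781] [-0.05310658  0.17247073  0.90591672]
```

View pics/scene0.png

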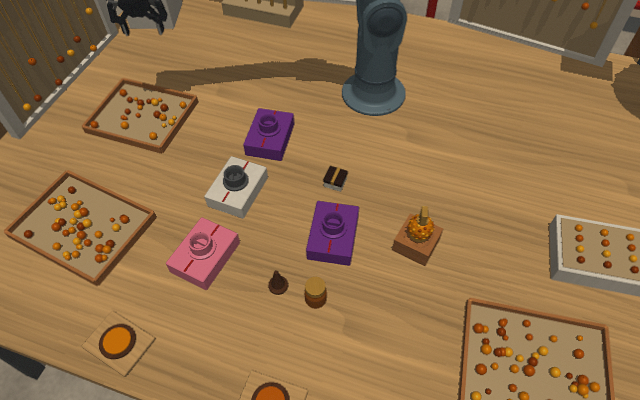

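View pics/top0.png

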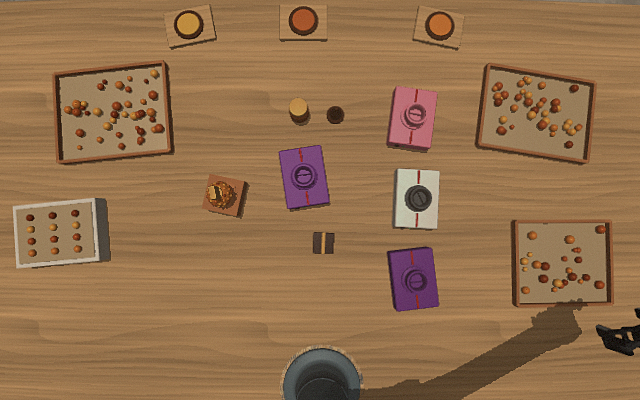

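```bash
python3 - <<'E'
import cv2,numpy as np
t=cv2.imread("pics/top0.png")
def crop(c,r,h,n): return cv2.resize(t[r-h:r+h,c-h:c+h],(390,390),interpolation=cv2.INTER_CUBIC)
a=np.hstack([crop(302,177,40,0),crop(225,195,40,0)])
cv2.imwrite("pics/crop0.png",a)
b=np.hstack([cv2.resize(t[80:320,360:470],(275,600))])
cv2.imwrite("pics/crop1.png",b)
E
```

```text
(no output)
```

The scene view shows four stand-shaped things: purple at (269,135) and (332,233), pink at (203,251), white at (236,186). In the top view the white one is at (416,198). The amber ornament sits in the block at scene (420,225), top (220,193). Only the bead jar (scene 315,292) resembles it. I'll check both choices in a close crop.

```bash
python3 - <<'E'
import cv2,numpy as np
t=cv2.imread("pics/top0.png");s=cv2.imread("pics/scene0.png")
def crop(t,c,r,h): return cv2.resize(t[r-h:r+h,c-h:c+h],(300,300),interpolation=cv2.INTER_CUBIC)
a=np.vstack([np.hstack([crop(t,416,198,36),crop(t,222,195,30)]),np.hstack([crop(s,236,186,36),crop(s,418,230,36)])])
cv2.imwrite("pics/crop2.png",a)
E
```

```text
(no output)
```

View pics/crop2.png

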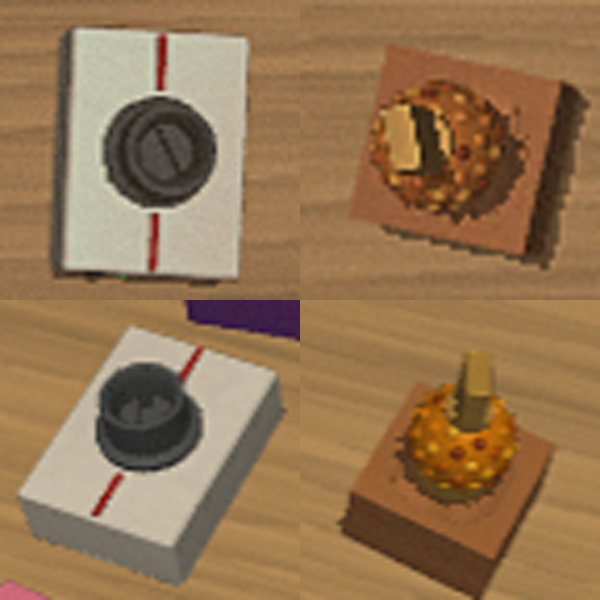

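```bash
cat > h.py <<'E'
import numpy as np,cv2
from bench import camera_params
P={c:camera_params(c) for c in("scene","top")}
def proj(c,X):
    X=np.atleast_2d(X).astype(float);p=P[c];T=np.array(p["camera_from_world"])
    r,_=cv2.Rodrigues(T[:3,:3]);u,_=cv2.projectPoints(X.reshape(-1,1,3),r,T[:3,3],np.array(p["K"]),np.array(p["dist_coeffs"]));return u[:,0]
def ray(c,uv):
    p=P[c];T=np.array(p["camera_from_world"]);n=cv2.undistortPoints(np.array(uv,float).reshape(-1,1,2),np.array(p["K"]),np.array(p["dist_coeffs"]))[:,0]
    d=np.c_[n,np.ones(len(n))]@T[:3,:3];o=-T[:3,:3].T@T[:3,3];return o,d
def onplane(c,uv,z):
    o,d=ray(c,uv);return o+d*((z-o[2])/d[:,2])[:,None]
def tri(a,b):
    o1,d1=ray("top",[a]);o2,d2=ray("scene",[b]);A=np.c_[d1[0],-d2[0]];s=np.linalg.lstsq(A,o2-o1,rcond=None)[0]
    p,q=o1+d1[0]*s[0],o2+d2[0]*s[1];return (p+q)/2,np.linalg.norm(p-q)
def place(pts,x,y,z,yaw):
    c,s=np.cos(yaw),np.sin(yaw);return np.asarray(pts)@np.array([[c,s,0],[-s,c,0],[0,0,1]])+[x,y,z]
def box(a,b,z0,z1): return np.array([[i*a/2,j*b/2,k] for i in(-1,1) for j in(-1,1) for k in(z0,z1)])
def hullmask(c,pts,S=4):
    m=np.zeros((400*1,640),np.float32)
    u=proj(c,pts);h=cv2.convexHull(u.astype(np.float32))[:,0]
    M=np.zeros((1600,2560),np.uint8);cv2.fillConvexPoly(M,np.round((h+.5)*4).astype(np.int32),255)
    return cv2.resize(M,(640,400),interpolation=cv2.INTER_AREA)/255.
E
python3 - <<'E'
from h import *
from scipy.optimize import minimize
ims={"top":cv2.imread("pics/top0.png"),"scene":cv2.imread("pics/scene0.png")}
print("mouth tri",tri([417.5,198.3],[232.7,175.6]),"plane .082",onplane("top",[[417.5,198.3]],.082),onplane("scene",[[232.7,175.6]],.082))
print("finial tri",tri([211.7,195.2],[423.5,217.2]))
b=onplane("top",[(209.6,174),(244.4,181),(236.4,216),(202,208)],.05);print("block",b.mean(0),np.linalg.norm(np.diff(b,axis=0),axis=1))
# stand
masks={}
for c,(cc,rr,h) in {"top":(416,198,40),"scene":(236,186,42)}.items():
    im=ims[c];hsv=cv2.cvtColor(im,cv2.COLOR_BGR2HSV)
    m=((hsv[...,1]<45)&(hsv[...,2]>(110))).astype(np.uint8);w=np.zeros_like(m);w[rr-h:rr+h,cc-h:cc+h]=1;m*=w
    n,l,st,_=cv2.connectedComponentsWithStats(m);k=1+np.argmax(st[1:,4])
    pts=np.argwhere(l==k)[:,::-1].astype(np.int32)
    hh=cv2.convexHull(pts)[:,0];M=np.zeros((400,640),np.uint8);cv2.fillConvexPoly(M,hh,1);masks[c]=M.astype(float);print(c,st[k])
def cost(p,cs=("top","scene")):
    e=0
    for c in cs:
        z=box(.15,.11,.0,.048)
        e+=np.abs(hullmask(c,place(z,p[0],p[1],0,p[2]))-masks[c]).sum()
    return e
x0=onplane("top",[[417.5,198.3]],.082)[0]
for cs in(("top",),("scene",),("top","scene")):
    r=minimize(cost,[x0[0],x0[1],0.],args=(cs,),method="Nelder-Mead",options=dict(initial_simplex=[[x0[0],x0[1],0],[x0[0]+.01,x0[1],0.05],[x0[0],x0[1]+.01,-.05],[x0[0],x0[1],.1]]))
    print(cs,r.x,r.fun)
E
```

```text
mouth tri (array([ 0.48911532, -0.24396101,  0.06874318]), np.float64(0.008660484107686802)) plane .082 [[ 0.48728792 -0.23624317  0.082     ]] [[ 0.49856618 -0.24213844  0.082     ]]
finial tri (array([0.49404877, 0.25241004, 0.11868697]), np.float64(0.006673580404674798))
block [0.49760412 0.24588744 0.05      ] [0.09006675 0.09015009 0.08925625]
top [ 396  169   43   60 1491]
scene [ 205  157   61   61 1367]
('top',) [ 0.48947516 -0.24407039 -0.04393024] 310.5882352941176
('scene',) [ 0.48754758 -0.24714141  0.00495209] 297.08235294117645
('top', 'scene') [ 0.48842685 -0.24552644 -0.02642763] 629.0941176470587
```

```bash
python3 - <<'E'
from h import *
from scipy.optimize import minimize
ims={"top":cv2.imread("pics/top0.png"),"scene":cv2.imread("pics/scene0.png")}
masks={}
for c,(cc,rr,h) in {"top":(416,198,40),"scene":(236,186,42)}.items():
    im=ims[c];hsv=cv2.cvtColor(im,cv2.COLOR_BGR2HSV)
    m=((hsv[...,1]<45)&(hsv[...,2]>(175))).astype(np.uint8);w=np.zeros_like(m);w[rr-h:rr+h,cc-h:cc+h]=1;m*=w
    n,l,st,_=cv2.connectedComponentsWithStats(m)
    pts=np.argwhere(np.isin(l,[k for k in range(1,n) if st[k,4]>30]))[:,::-1].astype(np.int32)
    hh=cv2.convexHull(pts)[:,0];M=np.zeros((400,640),np.uint8);cv2.fillConvexPoly(M,hh,1);masks[c]=M.astype(float);print(c,st[1:,4])
def cost(p,cs):
    z=box(.15,.11,.048,.048)
    return sum(np.abs(hullmask(c,place(z,p[0],p[1],0,p[2]))-masks[c]).sum() for c in cs)
for cs in(("top",),("scene",),("top","scene")):
    best=None
    for y0 in(-.05,0,.05):
        r=minimize(cost,[0,0,0],args=(cs,),method="Nelder-Mead",options=dict(xatol=1e-5,fatol=.1,initial_simplex=[[.489,-.245,y0],[.499,-.245,y0],[.489,-.235,y0],[.489,-.245,y0+.1]]))
        if best is None or r.fun<best.fun:best=r
    print(cs,best.x,best.fun)
    if len(cs)==2:p=best.x
out=[]
th=np.linspace(0,2*np.pi,60)
for c,(cc,rr,h) in {"top":(416,198,36),"scene":(236,186,36)}.items():
    s=10;o=cv2.resize(ims[c][rr-h:rr+h,cc-h:cc+h],None,fx=s*400/720,fy=s*400/720,interpolation=cv2.INTER_CUBIC);f=s*400/720
    def dr(pts,col):
        u=(proj(c,pts)-[cc-h,rr-h]+.5)*f;cv2.polylines(o,[np.round(u).astype(np.int32)],True,col,1)
    dr(place([[.075,.055,.048],[-.075,.055,.048],[-.075,-.055,.048],[.075,-.055,.048]],p[0],p[1],0,p[2]),(0,255,0))
    for R,z in((.027,.082),(.023,.082),(.018,.06)): dr(place(np.c_[R*np.cos(th),R*np.sin(th),0*th+z],p[0],p[1],0,p[2]),(255,0,0))
    out.append(o)
cv2.imwrite("pics/ov1.png",np.hstack(out))
E
```

```text
top [1415    3    2    3    1    1   21    5]
scene [992]
('top',) [ 0.49042609 -0.2441837  -0.0579425 ] 215.83921568627449
('scene',) [ 0.48988485 -0.24476767 -0.0546253 ] 81.0156862745098
('top', 'scene') [ 0.49047772 -0.24380086 -0.05376448] 291.29803921568623
```

View pics/ov1.png

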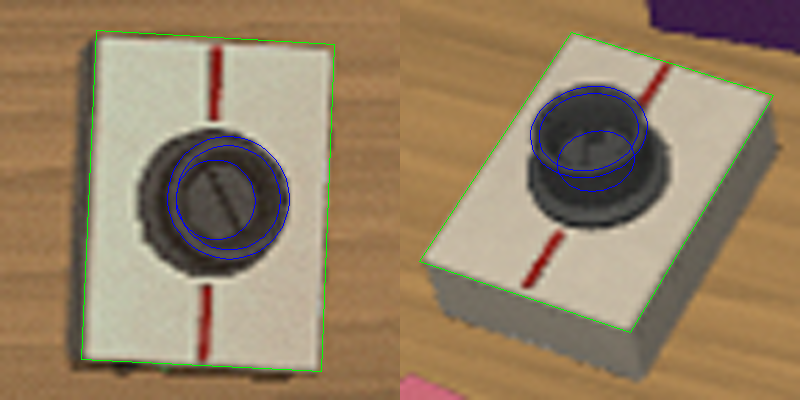

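```bash
python3 - <<'E'
from h import *
from scipy.optimize import minimize
ims={"top":cv2.imread("pics/top0.png"),"scene":cv2.imread("pics/scene0.png")}
# slot
f=10*400/720
px=(np.array([[207,167],[240,231]])/f)-.5+[416-36,198-36]
q=onplane("top",px,.06);d=q[1]-q[0];print("slot",q,np.arctan2(d[1],d[0]))
bx,by=.4976,.2459
# finial hull yaw: sample view of contrast; print overlay for several yaws
tiles=[]
for c,(cc,rr,h) in {"top":(220,194,18),"scene":(423,222,18)}.items():
    row=[]
    for yaw in(-.3,-.15,0,.15):
        F=260/(2*h);o=cv2.resize(ims[c][rr-h:rr+h,cc-h:cc+h],(260,260),interpolation=cv2.INTER_CUBIC)
        for z in(.112,.148):
            u=(proj(c,place([[.015,.007,z],[-.015,.007,z],[-.015,-.007,z],[.015,-.007,z]],bx,by,0,yaw))-[cc-h,rr-h]+.5)*F
            cv2.polylines(o,[np.round(u).astype(np.int32)],True,(255,0,0) if z<.12 else (0,255,0),1)
        row.append(o[:,30:230])
    tiles.append(np.hstack(row))
cv2.imwrite("pics/fin1.png",np.vstack(tiles))
E
```

```text
slot [[ 0.50509464 -0.2402872   0.06      ]
 [ 0.47623339 -0.25490334  0.06      ]] -2.672815825607592
```

View pics/fin1.png

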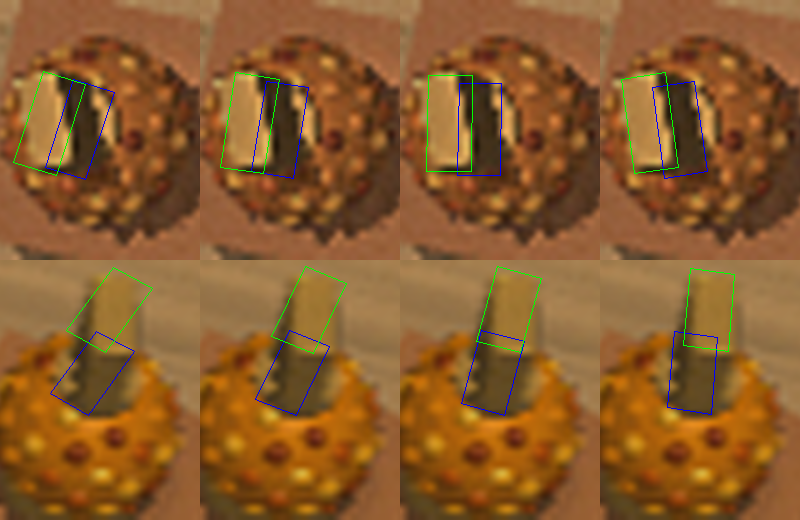

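```bash
cat >> h.py <<'E'
def Q(psi): return [float(np.cos(psi/2)),float(np.sin(psi/2)),0.,0.]
E
python3 - <<'E'
from h import *
from bench import *
np.set_printoptions(precision=3,suppress=True)
for n,p,ys in(("block",(.4976,.2459,.25),(.12,)),("stand",(.490,-.2445,.25),(.72,.47,-.055))):
    for y in ys:
        for k in(-1,0,1):
            print(n,y,k,inverse_kinematics(list(p),Q(y+k*np.pi)))
E
```

```text
block 0.12 -1 [ 0.406  0.435 -1.152  1.789  0.426  1.199  0.819]
block 0.12 0 [ 0.275  0.349 -0.959  1.793  0.31   1.16  -2.232]
block 0.12 1 [ 0.406  0.435 -1.152  1.789  0.426  1.199  0.819]
stand 0.72 -1 [ 1.388  0.462 -1.234  1.804  0.465  1.213  2.307]
stand 0.72 0 [ 0.609  0.205 -0.249  1.835  0.056  1.108 -0.511]
stand 0.72 1 [ 1.388  0.462 -1.234  1.804  0.465  1.213  2.307]
stand 0.47 -1 [ 1.388  0.462 -1.234  1.804  0.465  1.213  2.057]
stand 0.47 0 [ 0.575  0.202 -0.21   1.837  0.047  1.107 -0.753]
stand 0.47 1 [ 1.388  0.462 -1.234  1.804  0.465  1.213  2.057]
stand -0.055 -1 [ 0.871  0.237 -0.549  1.823  0.136  1.119  1.791]
stand -0.055 0 [ 0.539  0.199 -0.17   1.839  0.038  1.106 -1.27 ]
stand -0.055 1 [ 0.871  0.237 -0.549  1.823  0.136  1.119  1.791]
```

```bash
python3 - <<'E'
from h import *
from bench import *
np.set_printoptions(precision=4,suppress=True)
q=Q(.12+np.pi)
move_ptp([.4976,.2459,.22],q)
move_gripper(.05)
print(read_time_s(),read_eef_pos(),read_qpos(),read_ft_force(),read_finger_gap())
for c in("top","scene"): cv2.imwrite(f"pics/{c}1.png",read_camera(c)[:,:,::-1])
a=cv2.imread("pics/top1.png")[130:260,130:300];b=cv2.imread("pics/scene1.png")[150:280,340:510]
cv2.imwrite("pics/c3.png",cv2.resize(np.hstack([a,b]),(800,306),interpolation=cv2.INTER_CUBIC))
E
```

```text
5.4833 [0.4976 0.2459 0.22  ] [ 0.3687  0.457  -1.1057  1.8195  0.4479  1.1454  0.8028] [-0.006  -0.2733 -0.2555] 0.05044892290554712
```

View pics/c3.png

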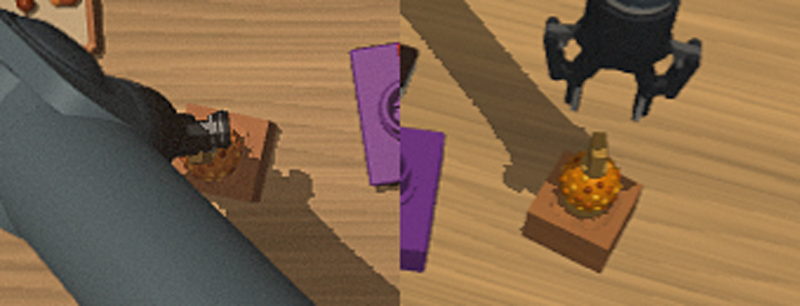

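The gripper hangs squarely above the finial: the fingertips at (572,112) and (638,115) in the right half straddle it at (598,150). Next I descend and grip.

```bash
python3 - <<'E'
from h import *
from bench import *
np.set_printoptions(precision=4,suppress=True)
movel([.4976,.2459,.137],speed=.1)
print(read_time_s(),read_eef_pos(),read_ft_force())
move_gripper(0.0,60); print(read_finger_gap(),read_ft_force(),read_ft_torque(),read_eef_pos())
movel([.4976,.2459,.147],speed=.05); pause(.2)
print(read_time_s(),read_eef_pos(),read_ft_force(),read_ft_torque(),read_finger_gap())
for c in("top","scene"): cv2.imwrite(f"pics/{c}2.png",read_camera(c)[:,:,::-1])
a=cv2.imread("pics/top2.png")[130:260,130:300];b=cv2.imread("pics/scene2.png")[150:280,340:510]
cv2.imwrite("pics/c4.png",cv2.resize(np.hstack([a,b]),(800,306),interpolation=cv2.INTER_CUBIC))
E
```

```text
6.5667 [0.4981 0.2464 0.1376] [0.3697 0.8614 0.7583]
0.013166430639359123 [-0.8     1.0534  0.3093] [ 0.3614 -0.0556 -0.0382] [0.498  0.2468 0.1376]
7.5333 [0.4975 0.2463 0.1471] [ 0.5232  3.2443 -2.2956] [ 0.801  -0.0229 -0.0964] 0.012949388752581593
```

View pics/c4.png

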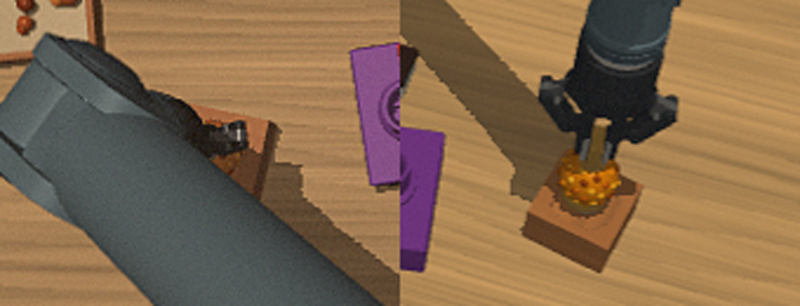

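```bash
python3 - <<'E'
from h import *
from bench import *
np.set_printoptions(precision=4,suppress=True)
movel([.4976,.2459,.175],speed=.06)
print(read_eef_pos(),read_ft_force(),read_ft_torque())
movel([.4976,.2459,.25],speed=.15); pause(.3)
print(read_time_s(),read_eef_pos(),read_ft_force(),read_ft_torque(),read_finger_gap())
for c in("top","scene"): cv2.imwrite(f"pics/{c}3.png",read_camera(c)[:,:,::-1])
a=cv2.imread("pics/top3.png")[130:260,130:300];b=cv2.imread("pics/scene3.png")[110:240,340:510]
cv2.imwrite("pics/c5.png",cv2.resize(np.hstack([a,b]),(800,306),interpolation=cv2.INTER_CUBIC))
E
```

```text
[0.4977 0.2448 0.175 ] [ 0.3482  0.1929 -2.9232] [-0.0004  0.0103  0.0065]
9.2 [0.4971 0.2455 0.249 ] [ 0.5714  0.1363 -3.2158] [-0.0051 -0.0819 -0.0451] 0.012954549700196457
```

View pics/c5.png

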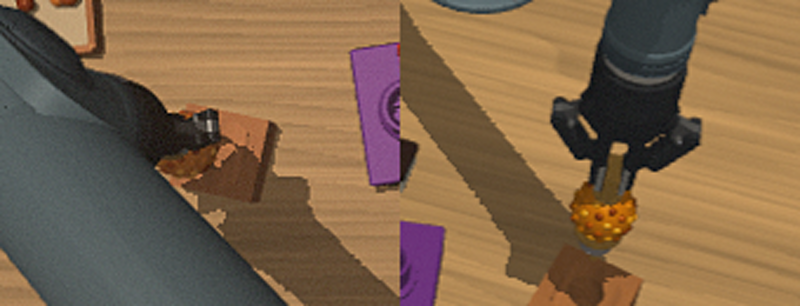

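```bash
python3 - <<'E'
from h import *
from bench import *
np.set_printoptions(precision=4,suppress=True)
move_ptp([.490,-.2445,.25],Q(.67)); 
movel([.490,-.2445,.212],speed=.1);pause(.3)
print(read_time_s(),read_eef_pos(),read_qpos(),read_ft_force(),read_ft_torque(),read_finger_gap())
for c in("top","scene"): cv2.imwrite(f"pics/{c}4.png",read_camera(c)[:,:,::-1])
a=cv2.imread("pics/top4.png")[140:250,350:480];b=cv2.imread("pics/scene4.png")[120:230,170:300]
cv2.imwrite("pics/c6.png",cv2.resize(np.hstack([a,b]),(800,338),interpolation=cv2.INTER_CUBIC))
E
```

```text
11.9167 [ 0.4905 -0.2447  0.2127] [ 1.0719  0.3316 -0.7982  1.8513  0.2697  1.0688 -0.7311] [ 0.2014  0.1732 -2.9732] [-0.0216  0.0282  0.0508] 0.013245919857096276
```

View pics/c6.png

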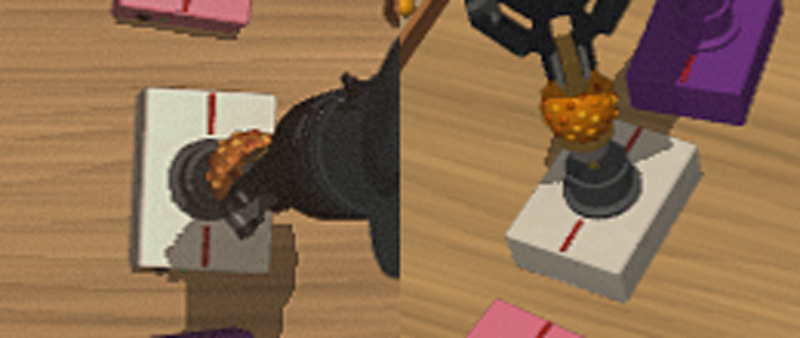

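The ornament hangs over the collar mouth of the white stand: the foot is at (597,150) and the collar at (600,160) in the right half. I'll descend in small steps and watch the force.

```bash
python3 - <<'E'
from h import *
from bench import *
np.set_printoptions(precision=4,suppress=True)
F0=np.array(read_ft_force());T0=np.array(read_ft_torque());z=.206
x,y=.490,-.2445
movel([x,y,z],speed=.08)
while z>.1805:
    z-=.0015
    movel([x,y,z],speed=.04)
    f=np.array(read_ft_force())-F0; print(round(z,4),read_eef_pos(),f,np.array(read_ft_torque())-T0)
    if f[2]>4 or np.hypot(f[0],f[1])>6: break
print(read_time_s())
E
```

```text
0.2045 [ 0.4899 -0.2445  0.2044] [1.0888 0.2476 0.0887] [-0.0051  0.0302 -0.0314]
0.203 [ 0.4899 -0.2445  0.2029] [ 1.0925  0.2862 -0.1493] [0.0102 0.0282 0.0024]
0.2015 [ 0.4899 -0.2445  0.2014] [-0.338  -0.3265 -0.358 ] [-0.007   0.0346  0.0126]
0.2 [ 0.4899 -0.2445  0.1999] [ 0.3315 -0.69    0.0349] [ 0.0126  0.0495 -0.0526]
0.1985 [ 0.4898 -0.2445  0.1983] [ 0.3792 -1.645   0.331 ] [-0.0027  0.0092 -0.0212]
0.197 [ 0.4899 -0.2445  0.1968] [ 0.9583 -0.447   0.5967] [ 0.024   0.061  -0.0558]
0.1955 [ 0.4899 -0.2445  0.1954] [1.2194 0.1213 0.2469] [-0.0177 -0.0032  0.0275]
0.194 [ 0.4899 -0.2445  0.1939] [ 0.2693  0.0121 -0.3574] [ 0.0327  0.0258 -0.0434]
0.1925 [ 0.4899 -0.2445  0.1924] [1.2428 0.5507 0.1843] [-0.0368  0.0244  0.0622]
0.191 [ 0.4899 -0.2444  0.1909] [0.25   0.3866 1.0289] [-0.0545  0.0122 -0.0113]
0.1895 [ 0.4899 -0.2445  0.1894] [0.8327 0.3084 0.0313] [ 0.0026  0.0559 -0.0138]
0.188 [ 0.4899 -0.2445  0.1879] [0.84   0.6986 0.5158] [-0.0071  0.0004 -0.0073]
0.1865 [ 0.4901 -0.2442  0.1865] [0.552  0.9337 1.8178] [ 0.2193  0.0422 -0.0251]
0.185 [ 0.4901 -0.2437  0.1852] [-1.0132  1.9712  3.7513] [ 0.658   0.258  -0.0558]
0.1835 [ 0.4898 -0.2434  0.1829] [-0.7267  3.6771  1.6833] [ 1.0438  0.1581 -0.0041]
0.182 [ 0.4897 -0.2435  0.1812] [0.6651 4.641  0.0152] [ 1.3671  0.1219 -0.0418]
0.1805 [ 0.4897 -0.2436  0.18  ] [-0.131   5.2873  1.8154] [ 1.5916  0.2733 -0.0069]
16.5167
```

The stem has entered the bore, and a +y force shows the axis lies about 1.5 mm further in +y. I'll re-centre, then feel for the plate.

```bash
python3 - <<'E'
from h import *
from bench import *
np.set_printoptions(precision=4,suppress=True)
F0=np.array([.2,.17,-2.97]);T0=np.array([-.02,.03,.05]);z=.1805
def rd():
    f=np.mean([read_ft_force() for _ in range(4)],0)-F0; return f,np.array(read_ft_torque())-T0
for y in(-.2435,-.2430):
    movel([.490,y,z],speed=.03); print(y,read_eef_pos(),*rd())
f=rd()[0]
while z>.176 and f[2]<4:
    z-=.0007; movel([.490,y,z],speed=.03); f,t=rd(); print(round(z,4),read_eef_pos(),f,t)
print(read_time_s())
E
```

```text
-0.2435 [ 0.4897 -0.2433  0.18  ] [-1.3288  4.3825 -1.9273] [ 1.3155  0.1383 -0.018 ]
-0.243 [ 0.4897 -0.2432  0.1801] [-0.7583  2.9487 -2.8389] [ 1.1581  0.0274 -0.086 ]
0.1798 [ 0.4898 -0.2431  0.1799] [-1.7533  3.0818 -0.5682] [ 1.194   0.3719 -0.0873]
0.1791 [ 0.49   -0.2431  0.1794] [-2.2842  3.7287  1.8528] [ 1.2284  0.5697 -0.0908]
0.1784 [ 0.4902 -0.243   0.1792] [-3.8673  3.6246  4.6797] [ 1.331   0.8206 -0.0945]
17.7667
```

```bash
cat > sweep.py <<'E'
from h import *
from bench import *
import sys
np.set_printoptions(precision=3,suppress=True)
F0=np.array([.2,.17,-2.97]);T0=np.array([-.02,.03,.05])
def rd():
    f=np.mean([read_ft_force() for _ in range(4)],0)-F0; return f,np.array(read_ft_torque())-T0
E
python3 - <<'E'
from sweep import *
x,y,z=.4895,-.2418,.1784
movel([x,y,z],speed=.03); f,t=rd(); print(read_eef_pos(),f,t,read_time_s())
psi=.67
while psi>.2:
    psi-=.03
    movel([x,y,z],Q(psi),speed=.03)
    f,t=rd(); e=read_eef_pos()
    print(round(psi,2),round(z,4),np.array(e),f,t,read_time_s())
    if e[2]<.1775: print("DROP");break
    if abs(t[2])>.15: print("torque");break
    if f[2]<3: z-=.0006
    elif f[2]>7: z+=.0004
    if np.hypot(f[0],f[1])>7: print("lat");break
E
```

```text
[ 0.49  -0.243  0.179] [-2.014  2.733  5.733] [ 0.748  0.701 -0.059] 18.0167
0.64 0.1784 [ 0.49  -0.242  0.179] [-1.921  1.84   6.718] [ 0.627  0.45  -0.009] 18.2667
0.61 0.1784 [ 0.49  -0.242  0.179] [-1.708  1.328  5.125] [ 0.499  0.323 -0.009] 18.5167
0.58 0.1784 [ 0.49  -0.242  0.179] [-0.804  2.249  6.918] [0.441 0.111 0.027] 18.7667
0.55 0.1784 [ 0.49  -0.242  0.179] [0.677 0.879 7.16 ] [ 0.261 -0.141 -0.072] 19.0167
0.52 0.1788 [ 0.49  -0.242  0.179] [1.414 0.558 4.321] [-0.033 -0.459  0.026] 19.2667
0.49 0.1788 [ 0.488 -0.242  0.178] [-0.039 -0.339 -0.898] [-0.021 -0.344 -0.035] 19.5167
0.46 0.1782 [ 0.489 -0.242  0.177] [-0.725 -0.401 -1.786] [ 0.01  -0.196 -0.055] 19.7667
DROP
```

It is dropping at about 0.47 rad, as the slot in the image suggested. Now I'll lower it home.

```bash
python3 - <<'E'
from sweep import *
x,y,z=.4895,-.2420,.1775
f=np.zeros(3)
psi=.46
while z>.1706:
    z-=.001; movel([x,y,z],Q(psi),speed=.03); f,t=rd(); e=read_eef_pos()
    print(round(psi,2),round(z,4),np.array(e),f,t,read_time_s())
    if f[2]>6 or abs(t[2])>.2: break
for c in("top","scene"): cv2.imwrite(f"pics/{c}5.png",read_camera(c)[:,:,::-1])
a=cv2.imread("pics/top5.png")[140:250,350:480];b=cv2.imread("pics/scene5.png")[120:230,170:300]
cv2.imwrite("pics/c7.png",cv2.resize(np.hstack([a,b]),(800,338),interpolation=cv2.INTER_CUBIC))
E
```

```text
0.46 0.1765 [ 0.489 -0.242  0.176] [-0.747 -0.535 -0.498] [ 0.022  0.013 -0.034] 20.0167
0.46 0.1755 [ 0.489 -0.242  0.175] [ 0.286 -0.472 -1.032] [ 0.007 -0.043 -0.007] 20.2667
0.46 0.1745 [ 0.489 -0.242  0.174] [ 0.227 -0.778 -1.061] [ 0.056 -0.02  -0.056] 20.5167
0.46 0.1735 [ 0.489 -0.242  0.173] [-0.007  0.388 -1.21 ] [-0.004 -0.061 -0.057] 20.7667
0.46 0.1725 [ 0.489 -0.242  0.172] [-0.614 -0.015 -0.58 ] [ 0.037 -0.007 -0.096] 21.0167
0.46 0.1715 [ 0.49  -0.242  0.171] [-0.35  -0.225 -0.349] [-0.005 -0.041 -0.044] 21.2667
0.46 0.1705 [ 0.49  -0.242  0.171] [-1.589  1.083  6.284] [ 0.31   0.494 -0.053] 21.5167
```

View pics/c7.png

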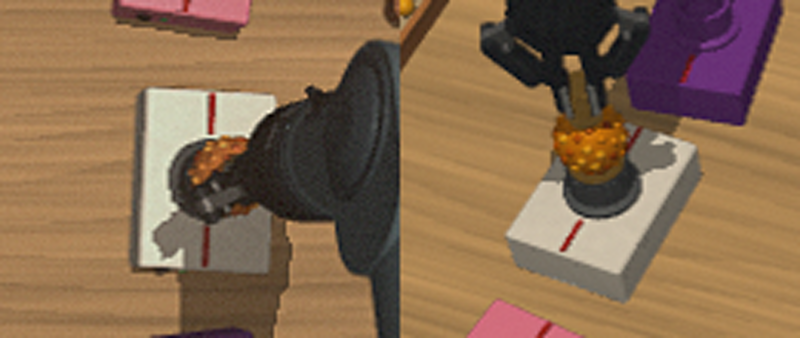

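Seated: the globe's flange is now at the collar (590,175) and the height matches z = 52 mm. Now I'll turn clockwise and watch the torque.

```bash
python3 - <<'E'
from sweep import *
x,y,z=.4895,-.2420,.1711
psi=.46
while psi>-.06:
    psi-=.04 if psi>.1 else .02
    movel([x,y,z],Q(psi),speed=.03); f,t=rd(); e=read_eef_pos(); r=read_tcp_rot()
    print(round(psi,3),round(2*np.arctan2(r[1],r[0]),3),np.array(e),f,t,read_time_s())
    if np.linalg.norm(f)>10 or abs(t[2])>.32: print("STOP");break
E
```

```text
0.42 0.421 [ 0.49  -0.242  0.171] [-1.612 -0.355  6.389] [ 0.182  0.418 -0.047] 21.8667
0.38 0.381 [ 0.49  -0.242  0.171] [-1.413 -0.128  6.083] [ 0.248  0.463 -0.077] 22.1167
0.34 0.342 [ 0.49  -0.242  0.171] [-2.229  0.194  6.818] [ 0.328  0.522 -0.012] 22.3667
0.3 0.302 [ 0.49  -0.242  0.171] [-1.494  0.411  7.129] [0.353 0.447 0.075] 22.6167
0.26 0.262 [ 0.49  -0.242  0.171] [-1.253  0.901  8.357] [0.245 0.382 0.034] 22.8667
0.22 0.222 [ 0.49  -0.242  0.171] [-1.735 -0.591  7.352] [0.323 0.416 0.047] 23.1167
0.18 0.182 [ 0.49  -0.242  0.171] [-1.427  1.133  8.463] [0.365 0.358 0.048] 23.3667
0.14 0.142 [ 0.49  -0.242  0.171] [-0.509  0.032  7.527] [0.321 0.427 0.077] 23.6167
0.1 0.103 [ 0.49  -0.242  0.171] [-0.686  0.467  7.924] [0.3   0.344 0.089] 23.8667
0.06 0.063 [ 0.49  -0.242  0.171] [-1.265  0.173  8.354] [0.309 0.295 0.029] 24.1167
0.04 0.043 [ 0.49  -0.242  0.171] [-1.711  0.142  7.208] [0.281 0.325 0.041] 24.3667
0.02 0.023 [ 0.49  -0.242  0.171] [-1.693  0.625  8.726] [0.276 0.303 0.09 ] 24.6167
0.0 0.003 [ 0.49  -0.242  0.171] [-1.861  0.886  8.246] [0.28  0.326 0.099] 24.8667
-0.02 -0.017 [ 0.49  -0.242  0.171] [-1.39   0.749  8.522] [0.289 0.324 0.103] 25.1167
-0.04 -0.037 [ 0.49  -0.242  0.171] [-0.772  1.251  7.865] [0.269 0.247 0.077] 25.3667
-0.06 -0.057 [ 0.49  -0.242  0.171] [-1.064 -0.101  7.97 ] [0.309 0.298 0.08 ] 25.6167
-0.08 -0.077 [ 0.49  -0.242  0.171] [-1.175  0.429  9.067] [0.229 0.281 0.086] 25.8667
```

The torque stays around 0.1 N m, less than the expected 0.2, so the finial may have slipped or lagged in the jaws. I'll look.

```bash
python3 - <<'E'
from sweep import *
print(read_finger_gap())
for c in("top","scene"): cv2.imwrite(f"pics/{c}6.png",read_camera(c)[:,:,::-1])
a=cv2.imread("pics/top6.png")[160:240,370:465];b=cv2.imread("pics/scene6.png")[120:200,195:290]
cv2.imwrite("pics/c8.png",cv2.resize(np.hstack([a,b]),(800,338),interpolation=cv2.INTER_CUBIC))
E
```

```text
0.01275913420413264
```

View pics/c8.png

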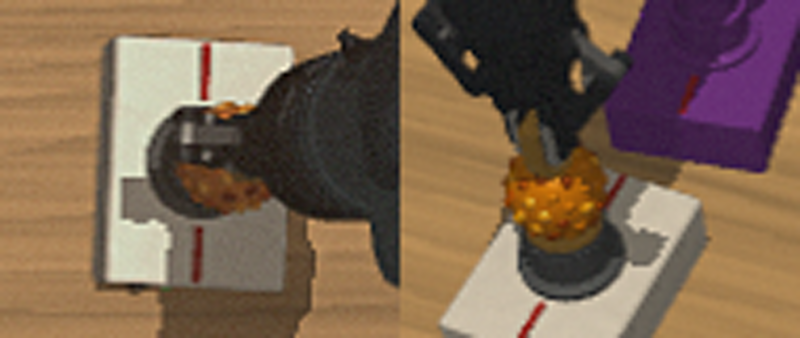

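I can't judge the finial behind the fingers. I'll release, rise and look.

```bash
python3 - <<'E'
from sweep import *
move_gripper(.05)
x,y=.4895,-.2420
movel([x,y,.23],speed=.15)
move_ptp([.42,-.40,.25],Q(-.077))
print(read_time_s(),read_ft_force())
for c in("top","scene"): cv2.imwrite(f"pics/{c}7.png",read_camera(c)[:,:,::-1])
o=[]
for c,(c0,r0) in {"top":(370,155),"scene":(190,120)}.items():
    o.append(cv2.imread(f"pics/{c}7.png")[r0:r0+90,c0:c0+95])
cv2.imwrite("pics/c9.png",cv2.resize(np.hstack(o),(800,379),interpolation=cv2.INTER_CUBIC))
E
```

```text
27.6833 [0.448 0.16  0.269]
```

View pics/c9.png

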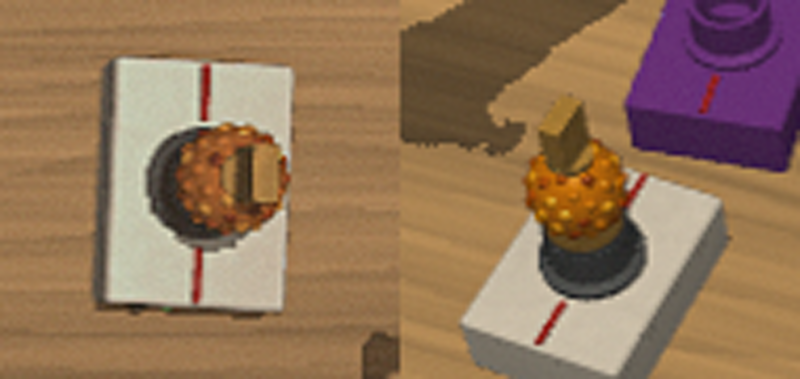

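The ornament is seated in the collar, with the finial top at (265,173) left and (562,120) right. I'll measure its yaw against model outlines.

```bash
python3 - <<'E'
from h import *
bx,by=.4895,-.2430
tiles=[]
for c in("top","scene"):
    im=cv2.imread(f"pics/{c}7.png");m=proj(c,[[bx,by,.165]])[0].round().astype(int);cc,rr=m;h=14
    row=[]
    for yaw in(-.2,-.055,.1,.25):
        F=200/(2*h);o=cv2.resize(im[rr-h:rr+h,cc-h:cc+h],(200,200),interpolation=cv2.INTER_CUBIC)
        u=(proj(c,place([[.015,.007,.182],[-.015,.007,.182],[-.015,-.007,.182],[.015,-.007,.182]],bx,by,0,yaw))-[cc-h,rr-h]+.5)*F
        cv2.polylines(o,[np.round(u).astype(np.int32)],True,(0,255,0),1);row.append(o)
    tiles.append(np.hstack(row))
    b=cv2.resize(im[rr-h:rr+h,cc-h:cc+h],(200,200),interpolation=cv2.INTER_CUBIC)
cv2.imwrite("pics/fin2.png",np.vstack(tiles))
E
```

```text
(no output)
```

View pics/fin2.png

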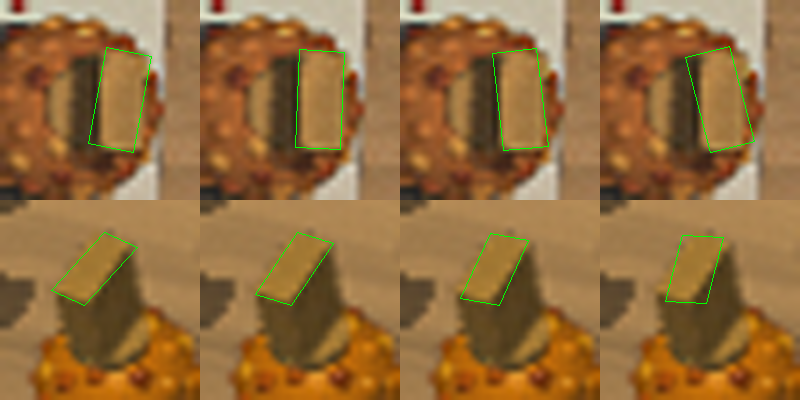

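```bash
python3 - <<'E'
from h import *
from scipy.optimize import minimize
bx,by=.4895,-.2430
rect=np.array([[.015,.007,.182],[-.015,.007,.182],[-.015,-.007,.182],[.015,-.007,.182]])
for c in("top","scene"):
    im=cv2.imread(f"pics/{c}7.png").astype(np.float32)
    m=hullmask(c,place(rect*[.7,.6,1],bx,by,0,-.02))>.9
    mu=np.median(im[m],0);
    pr=np.exp(-((np.abs(im-mu).max(2)/22)**2))
    cc,rr=proj(c,[[bx,by,.182]])[0].round().astype(int)
    def cost(p):
        a=hullmask(c,place(rect,p[0],p[1],0,p[2]))
        b=hullmask(c,place(rect*[1.2,1.4,1],p[0],p[1],0,p[2]))  # surround ring
        return -(a*(pr-.5)).sum()+((b-a)*(pr-.5)).sum()
    for y0 in(-.1,0,.1):
        r=minimize(cost,[0]*3,method="Nelder-Mead",options=dict(xatol=1e-4,fatol=.01,initial_simplex=[[bx,by,y0],[bx+.004,by,y0],[bx,by+.004,y0],[bx,by,y0+.12]]))
        print(c,r.x,r.fun)
# edges: gradients via Hough-free: PCA of segmented component
E
```

```text
top [ 0.48945285 -0.24385645 -0.0250678 ] -57.02618369086115
top [ 0.48961742 -0.2438296  -0.02530622] -55.57989330069691
top [ 0.48916999 -0.24356894 -0.07800064] -55.889823182891405
scene [ 0.48836459 -0.24460514 -0.06418222] -33.04824805727192
scene [ 0.48794823 -0.24483737 -0.03860606] -32.168396692065635
scene [ 0.48803132 -0.24497306 -0.03532885] -32.40477940136311
```

The finial yaw is about −0.045 rad and the stand yaw about −0.055, so the error is far below 0.15. The gripper is clear, so I'll hand in.

```bash
python3 - <<'E'
from bench import *
print(read_time_s(),read_joint_vel(),sign_off())
E
```

```text
the job is handed in; nothing more can be done
27.7833 [-0.01126649 -0.00558395 -0.00842337 -0.00258636  0.00327468  0.00022065
  0.00356027] None
```

I mounted the amber globe on the white stand, turned it in line with the red lines and let go. I handed the job in at 27.8 s, and no verdict is reported.

- **Lift and insertion:** I gripped the finial at 60 N and lifted the globe cleanly out of the block. In the bore I re-centred by about 2.5 mm in y because of side force. I then rested the key on the plate at about 5–7 N by the wrist sensor.
- **Slot:** The key dropped at about 0.47 rad in the world frame, where the top image had shown the slot. It seated about 8 mm lower, with the ornament's origin at about 52 mm in the stand.
- **Turn:** I turned it clockwise to −0.077 rad with no more than about 10 N at the wrist, then released it and backed away.

**Last checks:**
- The finial yaw is −0.03 to −0.08 rad in the top view and −0.04 to −0.06 in the scene view, against about −0.055 for the stand. That is within about 0.03 rad, and the limit is 0.15.
- The globe's axis agrees with the stand's to about 2 mm, and it looks upright in both pictures.

**What did not agree:**
- The turning torque read only about 0.1 N m instead of the expected 0.2.
- I felt no clear torque rise at the stop, so the end position rests on the angle seen in the images.
- I did not look again at the ring cone, gift box or bead jar before handing in. The planned poses and approaches kept well away from them.

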